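Bring a radio's tuning pointer up to the station rider from the low end

ROBOT

A 6-joint arm with a two-finger parallel gripper is mounted at the origin on the work surface. World frame = base frame: x ahead of the robot, y to its left, z up, the work surface at z = 0. Lengths are in m, angles in rad, forces in N, time in s.
With the tool pointing down it reaches from about 0.325 to 0.9 m from the base axis. Payload 6.1 kg.
Tool frame: the origin (TCP) lies midway between the tips of the shut fingers; the grasp point (between the pads) lies 19 mm behind it; z points along the fingers, y is the line along which they close (so a half turn about z gives the same grasp; the last joint's range is limited). The gripper opens to 85 mm and grips with 20 to 120 N. Pads are 22 mm wide; open, the fingers measure 114 mm over their backs; the gripper's body (76 mm by 85 mm) begins 54 mm behind the grasp point. The pads swing forward as they close: fully open they stand 13 mm farther back than shut.
Start: joints at [-1.297, 0.22, 1.526, -0, 1.395, -0.126], TCP at [0.243, -0.576, 0.231] pointing down, gripper open.
Joint ranges: [-2.98, 2.98], [-0.91, 2.08], [0.09, 2.57], [-1.24, 4.39], [0.2, 2.65], [-2.68, 2.68]. Speed limits (rad/s): [2.57, 2.57, 3.01, 3.14, 3.14, 3.14].

INTERFACE

Orientations are given as [roll, pitch, yaw] about the fixed x, y, z axes, in that order (R = Rz(yaw) Ry(pitch) Rx(roll)).
In Python, from plant import movep, move_l, set_joints, gripper_to, hold, inverse_kinematics, observe, get_image, get_calibration, Unreachable, job_done gives the robot as it stands. Calls block until the motion is done:
- movep(position, orientation): joint-space move of the TCP to a pose.
- move_l(position, feed=0.15, rotation=None, max_force=None): straight line of the TCP; rotation=None keeps the orientation; feed is the mean speed in m/s. With max_force (N) it stops when the force on the tool has changed by that much, and returns True; else False.
- set_joints(angles): joint-space move.
- gripper_to(opening, f_grip=None): finger opening in m; f_grip is the grip in N (None keeps the last); returns when the fingers have stopped.
- hold(seconds).
- inverse_kinematics(position, orientation): joint angles nearest the present ones, or None.
- observe(): the state.
- get_image(name): name is "scene" or "top"; returns (picture, depth): 384x512x3 uint8, red, green, blue; 384x512 float32, m along the optical axis (not along the pixel's ray), 0 where there is no reading.
- get_calibration(name): a dict with "intrinsics" (3x3 intrinsics, pixels), "world_from_camera" (4x4, takes a point from camera to world coordinates). Camera axes: x right, y down, z forward; pixel columns grow to the right and rows downward; lengths in m; the calibration is good to about 2 mm. A picture is of the moment at which its call begins. get_calibration takes no time and is no camera call.
A pose or a line that the arm cannot do raises Unreachable and nothing moves.
- job_done(): hands the job in; it is judged then, once.
The state is a dict: "time_s": time; "q": joint angles; "joint_velocities": joint speeds; "joint_torque": joint torques, N m; "eef_pos": TCP position; "tcp_rot": TCP orientation; "ft_force": force on the tool from outside, world axes, zero at the start; "torque": the same for the moment, N m; "opening": finger opening in m; "grasp_force": force on a finger pad.
Only numpy, scipy, OpenCV 4.12 (cv2) and the standard library are available. Lean on these libraries where they do the work, as an engineer would, in place of code of your own. Each camera call takes 0.05 s, during which the arm holds its last target. There are 200 camera calls.

TASK

The mended radio lies on its back, its dial drive has slack, and the pointer has been left above the station rider. Turn the big tuning knob to run the pointer back to about a centimetre below the rider (towards the low end), then bring it up onto the rider's nose so that it stands there with the slack taken up in the upward direction; if you overshoot, go back below and come up again. Let go of the knob, and leave the rider, the volume knob and everything else on the bench as they are.

Things in the scene. Friction and masses are not known exactly. Their poses are not given: they have to be found in the camera images.
- radio: table radio, dark wood case, aluminium face, fixed on its back: 190 (x) by 360 (y) mm, face 105 mm above the bench. Origin: centre of the underside. x points to the radio's top edge (away from the robot), y to its left end = low end of the dial, z up out of the face. The window (44 by 270 mm, flush with the face) lies along y at x = +52 mm; speaker grille at the left. Nothing of the radio stands over 34 mm above the face.
- tuning_knob (a point): point on the upright axis of the big tuning knob, 24 mm above the face: fluted aluminium, 54 mm across, top 32 mm above the face, underside 3 mm above it; at x = -38, y = -110 mm of the radio, clear for 80 mm around. No end stops in use. Clockwise from above moves the pointer up the dial. About 0.10 N m drives it, almost none turns it through its slack. It stays where it is left.
- slack (a joint): free play of the knob on its drive, rad: 0 = the knob rests against the side that drives the pointer down (anticlockwise from above), 0.40 = against the side that drives it up (clockwise). In between the knob turns and the pointer stands still. It starts anywhere. At the end it must be above 0.25.
- pointer_mid (a point): middle of the black dial pointer behind the window, a bar 4 mm wide and 34 mm long across the dial, 4 mm under the face; it cannot be touched. It moves along the radio's y only: up the dial is -y, down (low end) is +y; 12 mm per radian of the knob once the slack is taken up. It can go at least 50 mm either way.
- rider_nose (a point): tip of the nose of the station rider, a black plastic tab (14 by 14 mm, 8 mm tall) on the rail along the far edge of the window; the 3 mm wide nose points over the window at the scale. The pointer is on the rider when both have the same y along the radio. It starts 12 to 34 mm to the low side (+y) of the pointer.
- volume_mark (a point): mark near the rim of the small volume knob (32 mm across, 17 mm tall) in the middle of the face, at x = -38, y = 0 mm of the radio; not to be turned.
- tin: round steel tin of screws, 56 mm across, 20 mm tall, standing on the speaker grille; origin under its centre
- board: green circuit board, 85 by 42 mm, lying on the bench right of the radio; origin under its centre
- multimeter: yellow multimeter lying on the bench on the right, 150 by 78 by 42 mm; origin under its centre
- screwdriver: screwdriver, 180 mm, lying on the bench front left
- brush: brush, 170 mm, lying on the bench front right
- mug: white mug, 82 mm across, 95 mm tall, on the left; origin under its centre
- cleaner: white bottle, 52 mm across, 150 mm tall, on the left; origin under its centre

How it is judged:
On the way:
1. the pointer has been run back at least 6 mm to the low side of the rider's nose (y of pointer_mid in the frame of rider_nose above 0.006 m), for 0.2 s.
At the end, for the whole second after the job is handed in: the pointer stands within 2.5 mm of the rider's nose along the dial, with the knob's slack taken up on the upward-driving side (slack above 0.25 of 0.40 rad) (y of pointer_mid in the frame of rider_nose between -0.0025 and 0.0025 m and value of joint slack above 0.25 rad); the robot touches nothing.
It fails at once if the rider is shifted by more than 3 mm (distance of rider_nose from where it was at the start of the episode above 0.003 m).
It fails at once if the volume knob is turned (its mark moves more than 4 mm) (distance of volume_mark from where it was at the start of the episode above 0.004 m).
It fails at once if something else on the bench or the tin on the radio is displaced by more than 25 mm (distance of any of tin, board, multimeter, screwdriver, brush, mug, cleaner from where it was at the start of the episode above 0.025 m).
It also fails if it takes over 58 s, if anything falls off the work surface, if the arm or the gripper's body presses on something with over 40 N, if the wrist force passes 120 N, or if a joint passes its speed limit or range.

## Working session

There is one attempt and no reset: what is moved stays moved. The work goes in short steps, each a Python script; the robot and the scene stay as the last script left them, time stands still between calls to the robot, and variables do not carry over. Pictures are saved under pics/ and viewed, at most 10 in all, crops included, and the job is handed in when it is done.

```bash
mkdir -p pics; ls
python3 - <<'E'
from plant import *
import cv2,numpy as np
for n in("scene","top"):
    p,d=get_image(n); cv2.imwrite(f"pics/{n}0.png",p[:,:,::-1]); np.save(f"pics/{n}0.npy",d)
    c=get_calibration(n); print(n,np.round(c["intrinsics"],1).tolist(),np.round(c["world_from_camera"],3).tolist())
print(observe()["time_s"])
E
```

```text
pics
scene [[365.5, 0.0, 257.7], [0.0, 365.5, 192.7], [0.0, 0.0, 1.0]] [[-0.037, 0.574, -0.818, 1.513], [0.999, 0.023, -0.029, 0.049], [0.002, -0.818, -0.575, 0.788], [0.0, 0.0, 0.0, 1.0]]
top [[459.5, 0.0, 253.6], [0.0, 459.5, 184.8], [0.0, 0.0, 1.0]] [[0.017, -0.998, 0.052, 0.441], [-1.0, -0.018, -0.005, 0.005], [0.006, -0.052, -0.999, 1.442], [0.0, 0.0, 0.0, 1.0]]
0.1
```

View pics/scene0.png

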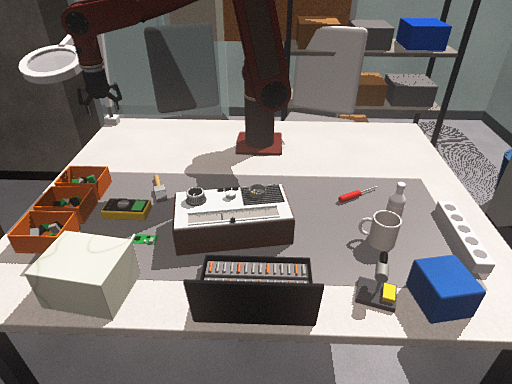

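View pics/top0.png

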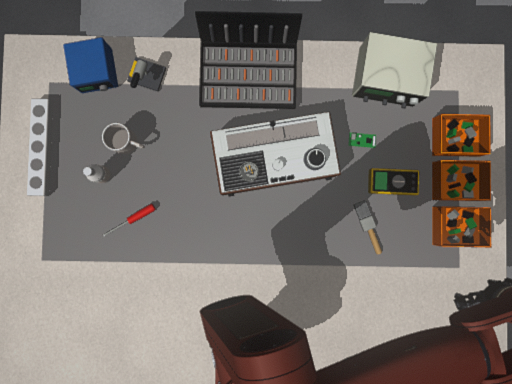

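The top view shows the radio at about (275,152), the knob at (316,157), the rider at about (272,124) and the pointer at about (284,131). I'll zoom in on that area and measure.

```bash
cat > h.py <<'E'
import numpy as np,cv2
from plant import *
def ray(n,u,v):
    c=get_calibration(n);K=np.array(c["intrinsics"]);T=np.array(c["world_from_camera"])
    return T[:3,3],T[:3,:3]@np.linalg.solve(K,[u,v,1.])
def onz(n,u,v,z):
    o,d=ray(n,u,v); return o+d*(z-o[2])/d[2]
def proj(n,P):
    c=get_calibration(n);K=np.array(c["intrinsics"]);T=np.linalg.inv(np.array(c["world_from_camera"]))
    q=K@(T[:3,:3]@np.array(P)+T[:3,3]); return q[:2]/q[2]
def tri(u1,u2):
    o,d=ray("top",*u1);p,e=ray("scene",*u2)
    s=np.linalg.lstsq(np.c_[d,-e],p-o,rcond=None)[0]
    return (o+d*s[0]+p+e*s[1])/2, np.linalg.norm(o+d*s[0]-p-e*s[1])
def pt_depth(n,u,v,D):
    o,d=ray(n,u,v); return o+d*D[int(round(v)),int(round(u))]
E
python3 - <<'E'
from h import *
a=cv2.imread("pics/top0.png")[105:200,205:345]; b=cv2.imread("pics/scene0.png")[175:255,165:305]
A=cv2.resize(a,None,fx=4,fy=4,interpolation=cv2.INTER_CUBIC);B=cv2.resize(b,None,fx=4,fy=4,interpolation=cv2.INTER_CUBIC)
B=B[:215]
cv2.imwrite("pics/crop0.png",np.vstack([A,B]))
t=cv2.imread("pics/top0.png"); D=np.load("pics/top0.npy")
# radio face: by depth height
v,u=np.mgrid[:384,:512]; c=get_calibration("top");T=np.array(c["world_from_camera"]);K=np.array(c["intrinsics"])
P=np.einsum('ij,hwj->hwi',T[:3,:3]@np.linalg.inv(K),np.dstack([u,v,np.ones_like(u)]))*D[...,None]+T[:3,3]
Z=P[...,2]; m=((Z>.09)&(Z<.15)).astype(np.uint8); m[:, :190]=0;m[:,350:]=0;m[:105]=0;m[205:]=0
cs,_=cv2.findContours(m,0,1);k=max(cs,key=cv2.contourArea)
print("face z median",np.median(Z[(Z>.09)&(Z<.15)&(m>0)]))
W=np.array([onz("top",*x[0],.105)[:2] for x in k]).astype(np.float32)*1000
print(cv2.minAreaRect(W)); print("knob px z",Z[150:166,306:328][::3,::3].round(3))
E
```

```text
face z median 0.10603920145294776
((607.3137817382812, -62.51336669921875), (188.96957397460938, 357.4449768066406), 10.410605430603027)
knob px z [[0.102 0.106 0.138 0.139 0.143 0.133 0.107 0.101]
 [0.107 0.143 0.141 0.135 0.141 0.142 0.135 0.107]
 [0.129 0.138 0.139 0.137 0.142 0.139 0.137 0.106]
 [0.126 0.134 0.139 0.138 0.14  0.139 0.139 0.107]
 [0.111 0.138 0.135 0.139 0.14  0.139 0.111 0.105]
 [0.108 0.122 0.137 0.139 0.137 0.135 0.106 0.104]]
```

View pics/crop0.png

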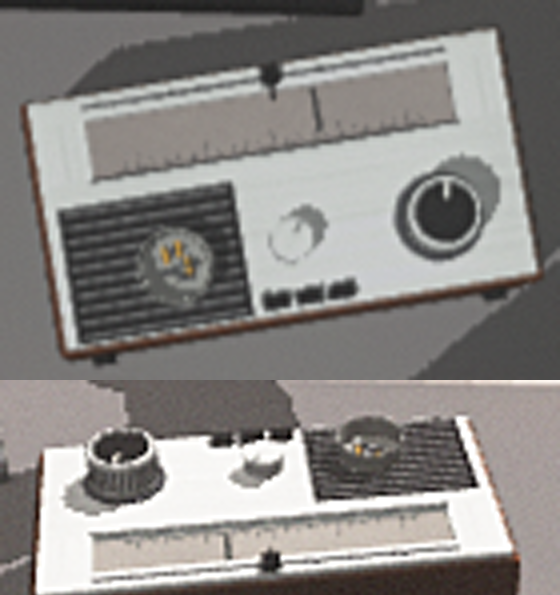

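The crop shows the rider at about top (272.5,124) with its nose tip at (273,129). The pointer runs from (283,126) to (285,137), roughly 30 mm above the rider, and the knob is at about (315,158). Next I'll build the rectified measurement from both views.

```bash
cat >> h.py <<'E'
C=np.array([.6073,-.0625]);YAW=np.radians(10.41)
R=np.array([[np.cos(YAW),-np.sin(YAW)],[np.sin(YAW),np.cos(YAW)]])
w=lambda x,y,z:np.r_[C+R@[x,y],z]; rad=lambda P:R.T@(np.asarray(P)[:2]-C)
xs=np.arange(.020,.100,.0005);ys=np.arange(-.14,.14,.0005)
def rect(img,n,z):
    c=get_calibration(n);K=np.array(c["intrinsics"]);T=np.linalg.inv(np.array(c["world_from_camera"]))
    X,Y=np.meshgrid(xs,ys,indexing="ij");g=np.dstack([X,Y])@R.T+C
    P=np.dstack([g,np.full(X.shape,z)])@T[:3,:3].T+T[:3,3];q=P@K.T;q=(q/q[...,2:])[...,:2].astype(np.float32)
    return cv2.remap(cv2.cvtColor(img,cv2.COLOR_RGB2GRAY).astype(np.float32),q,None,cv2.INTER_CUBIC)
def peak(a,x0,x1,near=None,half=.012,lo=-.12,hi=.12):
    """centroid in y of the dark feature in band x0..x1"""
    p=a[(xs>=x0)&(xs<=x1)].mean(0); p=cv2.medianBlur(p.astype(np.float32)[None],5)[0]
    d=np.median(p)-p; s=(ys>lo)&(ys<hi)
    if near is not None: s&=abs(ys-near)<half
    i=np.argmax(np.where(s,d,-1e9)); k=abs(ys-ys[i])<.008; e=np.clip(d[k]-.3*d[i],0,None)
    return (e*ys[k]).sum()/e.sum(), d[i]
def measure(zr=.112,zp=.101,prt=False,near=None):
    o={}
    for n in("top","scene"):
        im,_=get_image(n); a=rect(im,n,zp); b=rect(im,n,zr)
        o[n]=dict(ptr=peak(a,.044,.064,near),rider=peak(b,.076,.090,RY,.02))
    return o
RY=None
E
python3 - <<'E'
import h
from h import *
for n in("top","scene"):
    im,_=get_image(n); cv2.imwrite(f"pics/r_{n}.png",cv2.flip(cv2.resize(rect(im,n,.105),None,fx=1.4,fy=1.4),0)[:, ::-1])
    a=rect(im,n,.101);print(n,"ptr",[np.round(peak(a,x,x+.008),4) for x in(.038,.046,.054,.062)])
    b=rect(im,n,.111);print("rider",[np.round(peak(b,x,x+.005),4) for x in(.062,.067,.07,.075,.08,.085,.09)])
cv2.imwrite("pics/r.png",np.vstack([cv2.imread("pics/r_top.png"),cv2.imread("pics/r_scene.png")]))
# knob, rim top: dark cap centroid
print("pred knob",w(-.038,-.110,.129),[proj(n,w(-.038,-.110,.137)).round(1) for n in("top","scene")])
q=observe()["q"]
K=w(-.038,-.110,.129)
for y in np.arange(-3.1,3.2,.6):
    j=inverse_kinematics([K[0],K[1],.111],[np.pi,0,y]); print(round(y,2),None if j is None else np.round(j,2))
print(observe()["tcp_rot"])
E
```

```text
top ptr [array([-3.58000e-02,  4.74317e+01]), array([-3.60000e-02,  6.11876e+01]), array([-3.60000e-02,  5.53037e+01]), array([-3.58000e-02,  5.76677e+01])]
rider [array([-3.48000e-02,  5.80696e+01]), array([-5.60000e-03,  6.36469e+01]), array([-5.70000e-03,  7.22198e+01]), array([-5.300000e-03,  1.352332e+02]), array([-7.60000e-03,  9.74253e+01]), array([-5.80000e-03,  1.46868e+02]), array([-7.60000e-03,  6.57212e+01])]
scene ptr [array([-3.76000e-02,  9.50622e+01]), array([-3.76000e-02,  9.76179e+01]), array([-3.7700e-02,  9.2984e+01]), array([-5.400000e-03,  1.963367e+02])]
rider [array([-3.78000e-02,  9.61976e+01]), array([-3.80000e-02,  8.71767e+01]), array([-7.200000e-03,  1.088124e+02]), array([-6.000000e-03,  1.930732e+02]), array([-6.300000e-03,  2.025712e+02]), array([-6.20000e-03,  1.46362e+02]), array([-8.800000e-03,  2.030508e+02])]
pred knob [ 0.58980147 -0.17755565  0.129     ] [array([315.6, 157.7]), array([195.6, 191.8])]
-3.1 [-0.42  0.31  1.66  0.    1.18 -2.03]
-2.5 [-0.42  0.31  1.66  0.    1.18 -2.63]
-1.9 None
-1.3 [-0.42  0.31  1.66 -0.    1.18  2.45]
-0.7 [-0.42  0.31  1.66 -0.    1.18  1.85]
-0.1 [-0.42  0.31  1.66 -0.    1.18  1.25]
0.5 [-0.42  0.31  1.66 -0.    1.18  0.65]
1.1 [-0.42  0.31  1.66 -0.    1.18  0.05]
1.7 [-0.42  0.31  1.66  0.    1.18 -0.55]
2.3 [-0.42  0.31  1.66  0.    1.18 -1.15]
2.9 [-0.42  0.31  1.66  0.    1.18 -1.75]
[-3.14039817e+00 -2.13908304e-04  3.99743807e-01][ WARN:0@1.541] global loadsave.cpp:1063 imwrite_ Unsupported depth image for selected encoder is fallbacked to CV_8U.
```

View pics/r.png

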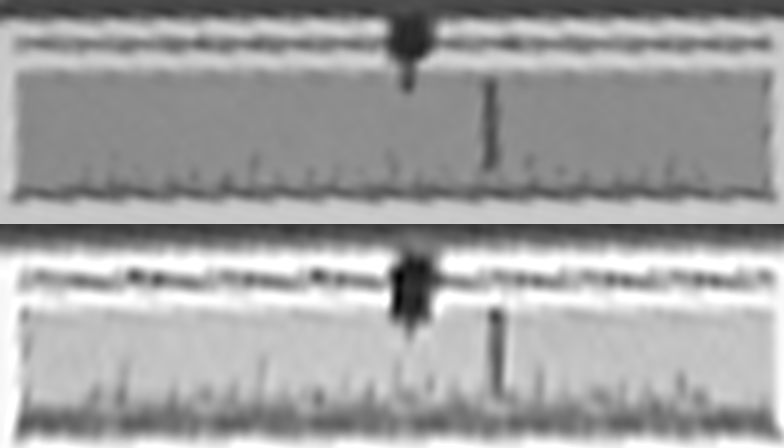

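The two views agree: the nose is at y ≈ -5.7 mm, the pointer at ≈ -36 mm (about 30.5 mm above it), and the predicted knob projections match the images. Now I'll approach and grip.

Run:
```python
from h import *
P,e=tri((316.2,158),(195.7,193)); print("knob top tri",P.round(4),e.round(4))
K=w(-.038,-.110,.129)[:2]
yaw=-.85
movep([*K,.24],[np.pi,0,yaw]); print(observe()["time_s"])
move_l([*K,.111],feed=.12,max_force=12)
print(observe()["eef_pos"],observe()["ft_force"])
gripper_to(.05,f_grip=30); s=observe()
print(s["time_s"],s["opening"],s["grasp_force"],s["ft_force"],s["torque"],s["q"])
im,_=get_image("top");im2,_=get_image("scene");cv2.imwrite("pics/g.png",np.vstack([im,im2])[:,:,::-1][60:560,100:500])
```

```text
knob top tri [ 0.5895 -0.1789  0.1323] 0.0021
2.1083
[ 0.59054909 -0.17789088  0.11212467] [ 0.32014523  0.24536192 -0.60345607]
3.725 0.053139951142916565 31.18338257074356 [-5.21359543 -3.36606294  6.08665728] [-0.37362918  0.83840616 -0.05807726] [-0.42113836  0.30732608  1.65465068 -0.00200178  1.17959854  2.00041213]
```

View pics/g.png

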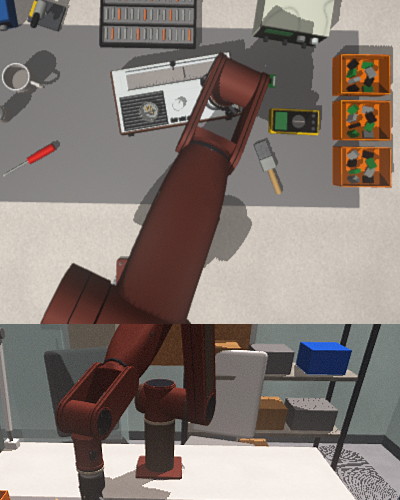

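The knob is gripped at a 53 mm opening with small side forces. The arm hides the right part of the window from the top camera, but the rider area stays visible. I'll turn the knob anticlockwise in steps and track the pointer.

```bash
cat >> h.py <<'E'
RY=-.0057
def turn(dq):
    q=np.array(observe()["q"],float);q[5]+=dq;set_joints(q)
def show(near=None):
    m=measure(near=near);s=observe()
    print(round(s["time_s"],2),"q6 %.3f"%s["q"][5],{n:(np.round(np.array(v["ptr"])*[1e3,1],1).tolist(),np.round(np.array(v["rider"])*[1e3,1],1).tolist()) for n,v in m.items()},"F",np.round(s["ft_force"],1),"op",round(s["opening"],4))
    return m
E
python3 - <<'E'
from h import *
show()
for i in range(3): turn(-.8); show()
E
```

```text
3.92 q6 2.000 {'top': ([-120.5, 90.2], [-6.2, 138.1]), 'scene': ([-37.6, 98.2], [-6.3, 182.9])} F [-4.4 -1.9  5.8] op 0.0531
4.81 q6 1.200 {'top': ([-121.0, 81.7], [-6.1, 137.5]), 'scene': ([-30.5, 112.5], [-6.3, 182.5])} F [-2.4 -5.   0.3] op 0.0532
5.69 q6 0.400 {'top': ([-121.6, 71.5], [-6.2, 137.7]), 'scene': ([-21.0, 110.3], [-6.3, 181.5])} F [ 3.4 -6.7 -4.4] op 0.053
6.58 q6 -0.400 {'top': ([-121.6, 71.1], [-6.1, 138.6]), 'scene': ([-10.1, 107.4], [-6.3, 178.8])} F [ 6.6 -2.3 -6.9] op 0.0535
```

Run:
```python
from h import *
turn(-.65); show(-.003); turn(-.65); hold(.3)
for i in range(2): show(.005)
for n in("top","scene"):
    im,_=get_image(n); cv2.imwrite(f"pics/r_{n}.png",cv2.flip(cv2.resize(rect(im,n,.105),None,fx=1.4,fy=1.4),0)[:, ::-1])
    a=rect(im,n,.101);print(n,"ptr",[np.round(peak(a,x,x+.004,.005),4) for x in(.036,.04,.044,.048,.052,.056,.06)])
    b=rect(im,n,.109);print("nose",[np.round(peak(b,x,x+.003,-.0057,.005),4) for x in(.062,.064,.067,.07,.073)])
cv2.imwrite("pics/r2.png",np.vstack([cv2.imread("pics/r_top.png"),cv2.imread("pics/r_scene.png")]))
```

```text
7.34 q6 -1.050 {'top': ([-1.8, 65.4], [-6.1, 139.4]), 'scene': ([-4.0, 122.2], [-6.3, 182.7])} F [ 6.5 -0.1 -6.5] op 0.0529
8.41 q6 -1.700 {'top': ([6.0, 64.6], [-6.1, 138.6]), 'scene': ([4.5, 101.8], [-6.3, 179.2])} F [ 3.9  2.6 -3.4] op 0.053
8.51 q6 -1.700 {'top': ([6.0, 63.9], [-6.2, 138.1]), 'scene': ([4.5, 101.0], [-6.3, 180.5])} F [ 3.6  2.6 -2.9] op 0.053
top ptr [array([6.40000e-03, 1.54062e+01]), array([5.8000e-03, 6.1546e+01]), array([5.90000e-03, 6.67099e+01]), array([6.20000e-03, 6.70523e+01]), array([6.10000e-03, 5.80947e+01]), array([6.10000e-03, 6.24244e+01]), array([5.80000e-03, 6.75038e+01])]
nose [array([-0.0058,  0.3786]), array([-5.60000e-03,  1.91066e+01]), array([-5.70000e-03,  6.75695e+01]), array([-5.80000e-03,  7.27618e+01]), array([-5.80000e-03,  9.55631e+01])]
scene ptr [array([4.80000e-03, 8.98587e+01]), array([4.600000e-03, 1.035675e+02]), array([4.900000e-03, 1.061286e+02]), array([4.700000e-03, 1.059238e+02]), array([4.50000e-03, 9.30492e+01]), array([4.40000e-03, 8.99401e+01]), array([-6.400000e-03,  1.405438e+02])]
nose [array([-6.70000e-03,  1.84016e+01]), array([-6.80000e-03,  4.59547e+01]), array([-7.20000e-03,  9.50171e+01]), array([-7.200000e-03,  1.353865e+02]), array([-7.400000e-03,  1.793761e+02])][ WARN:0@8.152] global loadsave.cpp:1063 imwrite_ Unsupported depth image for selected encoder is fallbacked to CV_8U.
```

View pics/r2.png

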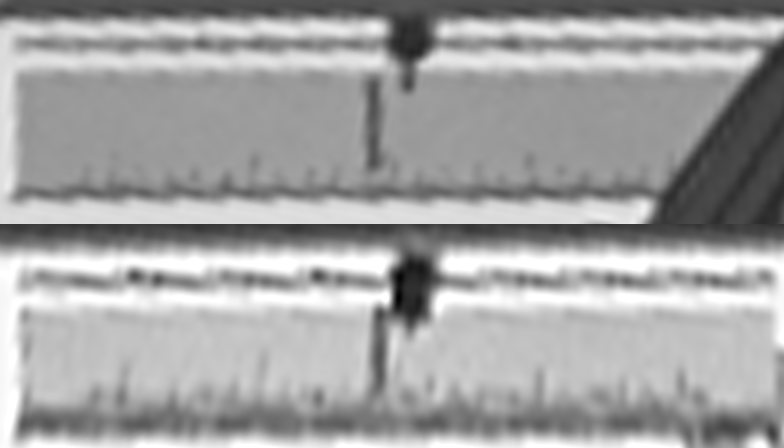

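The pointer (drawn at column 373) stands left of the nose (column 408). Top gives 11.7 mm below the nose and scene 11.8 mm. Now I'll bring it up in two steps.

```bash
cat >> h.py <<'E'
def gap():
    g=[]
    for n,yn in(("top",-.0057),("scene",-.0072)):
        im,_=get_image(n);a=rect(im,n,.101);g.append(peak(a,.040,.056,yn,.016)[0]-yn)
    return np.array(g)
E
python3 - <<'E'
from h import *
print(gap())
turn(1.1); hold(.2); g=gap(); print(g,observe()["q"][5])
d=g.mean()/.012
if 0<d<.45: turn(d); hold(.2); print(d,gap(),gap(),observe()["q"][5],observe()["time_s"],observe()["torque"])
E
```

```text
[0.01175968 0.01185799]
[0.00330496 0.00306917] -0.5995618782410501
0.26558870358410724 [-1.06821504e-04 -3.01365362e-05] [-7.00824941e-05 -2.85936895e-06] -0.3357296724625567 10.7917 [-0.10823931  1.06186748  0.01491741]
```

The pointer is on the nose (gap 0.1 mm or less in both views), having come up from below. Release and back off.

Run:
```python
from h import *
gripper_to(.085); p=observe()["eef_pos"]; move_l([p[0],p[1],.25],feed=.12); 
q=np.array(observe()["q"]);q[0]-=.6;set_joints(q);hold(.3)
print(gap(),gap(),observe()["time_s"])
im,_=get_image("top");a=cv2.imread("pics/top0.png")
f=lambda x:cv2.resize(x[105:200,205:345],None,fx=4,fy=4,interpolation=cv2.INTER_CUBIC)
k=lambda x:cv2.resize(x[142:174,300:332],None,fx=8,fy=8,interpolation=cv2.INTER_CUBIC)
v=np.zeros((380+256,560,3),np.uint8);b=im[:,:,::-1].copy();v[:380]=f(b);v[380:,:256]=k(a);v[380:,280:536]=k(b);cv2.imwrite("pics/fin.png",v[36:])
```

```text
[-1.21828725e-04  2.73769190e-05] [-9.85306906e-05 -2.51555352e-05] 14.3833
```

View pics/fin.png

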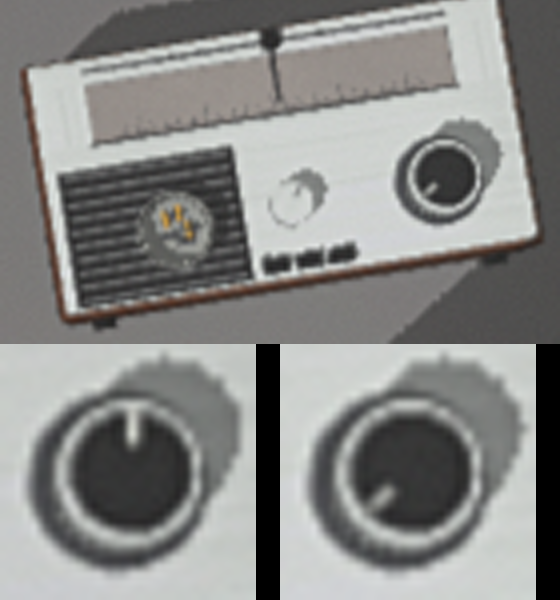

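The pointer lies in line with the nose. The knob mark has turned from about 0° to about 133° anticlockwise, against 133.7° for the arm's net turn, so the knob didn't turn back when released and the slack is still taken up. I'm handing it in.

```bash
python3 -c "
from plant import *
print(job_done())"
```

```text
the job is handed in; nothing more can be done
None
```

The job is handed in at about 14 s: the pointer was run back 11.8 mm below the rider, then brought up to within about 0.1 mm of its nose with the slack taken up upward, and the knob was released with the arm clear.

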